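# Stand the calibration panel on the turntable and hold the enabling lever

### The arm

A 6-joint arm with a two-finger parallel gripper is mounted at the origin on the work surface. World frame = base frame: x ahead of the robot, y to its left, z up, the work surface at z = 0. Lengths are in m, angles in rad, forces in N, time in s.
With the tool pointing down it reaches from about 0.375 to 0.9 m from the base axis. Payload 3.1 kg.
Tool frame: the origin (TCP) lies at the centre of the arm's flange, where the gripper is bolted on; the fingertips stand 173 mm ahead of it and the grasp point (between the pads) lies 155 mm ahead of it (tip_extent is the distance from the TCP to the fingertips, in m); z points along the fingers, y is the direction in which the jaws open and shut (so a half turn about z gives the same grasp; the last joint's range is limited). The gripper opens to 85 mm and grips with 20 to 120 N. Pads are 22 mm wide; open, the fingers measure 114 mm over their backs; the gripper's body (76 mm by 85 mm) begins 54 mm behind the grasp point. The pads swing forward as they close: fully open they stand 13 mm farther back than shut.
Start: joints at [1.04, 0.527, 1.433, -0, 1.181, -0.178], TCP at [0.215, 0.587, 0.405] pointing down, gripper open.
Joint ranges: [-3.08, 3.08], [-0.75, 2.2], [0.22, 2.44], [-1.43, 4.57], [0, 2.65], [-2.85, 2.85]. Speed limits (rad/s): [2.79, 2.79, 3.14, 3.14, 3.14, 3.14].

### API

Orientations are given as a unit quaternion [x, y, z, w].
In Python, from station import sense, snapshot, sign_off, tip_extent gives the robot as it stands. The module is installed in compiled form; this text tells all that it offers.
- The arm moves only by the tool servo_tool, never from a script. Its argument "rows" is a list of rows, each a list of 3 entries, a list of its own where there are three numbers: the shift along the tool's x, y, z in mm, then the turn about the tool's z in degrees, then the opening, from -1 (shut) to 1 (fully open), so that 0 is half open. A call has 1 to 8 rows; each row is the pose to reach, as a shift and turn from the pose measured when the call began, along the tool's axes at that moment; what a row does not reach only later rows make up. A row lasts 1/10 s, in which the tool goes at most 50 mm and 8.59 degrees, less where a joint would pass 70% of its speed; a pose out of reach is approached as far as the arm can. A call with a gripper value outside its range is refused whole. The fingers move at their own pace and stop on an object; "force" is the grip in N (left out, the last holds). Time passes only in rows, so rows that repeat a pose let the fingers close. It gives the time, the measured TCP pose, the force and the opening at its end, in the units of the state.
- sense(): the state, without advancing time (a new reading comes with each control period).
- snapshot(name): name is "side" or "top"; returns a dict with "image" (420x560x3 uint8, blue, green, red), "z_map" (420x560 float32, m along the optical axis (not along the pixel's ray), 0 where there is no reading), "vertical_fov" (degrees; the focal length in pixels is half the picture's height over the tangent of half this angle, whatever the lens; pixels are square), "cx", "cy" (the principal point, pixels), "cam_to_world" (4x4, takes a point from camera to world coordinates). Camera axes: x right, y down, z forward; pixel columns grow to the right and rows downward; lengths in m; the calibration is good to about 2 mm. A picture is of the moment at which its call begins.
- sign_off(): hands the job in, once; it reports no verdict.
The state is a dict: "t": time; "q": joint angles; "qd": joint speeds; "tau": joint torques, N m; "tcp_pos": TCP position; "tool_rot": TCP orientation; "force": force on the tool from outside, world axes, zero at the start; "ft_torque": the same for the moment, N m; "finger_gap": opening from 0.0 (shut) to 1.0 (fully open).
Only numpy, scipy, OpenCV 4.12 (cv2) and the standard library are available. Lean on these libraries where they do the work, as an engineer would, in place of code of your own. Each camera call takes 0.05 s, during which the arm holds its last target. There are 200 camera calls.

### The job

Lift the dotted calibration panel off the two hooks it hangs from and stand it upright in the slot of the holder on the turntable, fully down, then let go of it. Only then press the spring-loaded enabling lever down until its arm is level, in its middle position, and keep it there: finish while still holding the lever level, because it springs back up when released and must never be pushed through to its bottom stop. Leave the hub ring, jar and screwdriver where they are.

Things in the scene. Friction and masses are not known exactly. Their poses are not given: they have to be found in the camera images.
- panel_center (a point): Centre of the loose calibration panel: upright white plate 90 mm wide (y), 90 mm high (z up), 10 mm thick (x), black dots on both like faces, 0.16 to 0.26 kg. Top edge 45 mm above this point, free to be pinched across x from above between the hooks. A steel rod, 8 mm thick, 150 mm long along y, crosses it 30 mm above this point; it hangs by the rod's ends and can swing a little.
- rack: Fixed rack: low grey base, two J-shaped hooks of 8 mm wire at its y = +60 and -60 mm, open upward. Origin on the table, z up. Posts at x = +34 mm reach 150 mm up; hook tips at x = -18 mm, 148 mm up. The hung rod lies along y at x = 0, z = 131 mm. The panel comes off straight up: 30 mm of lift clears the hooks. Nothing stands between the hooks.
- turntable: Fixed (locked) grey disc, 220 mm across, 30 mm high; origin on the table under its centre, z up. Holder on its middle: one slot along y, 14 mm wide (x), 102 mm long, closed ends, floor at z = 30 mm, straight walls to z = 54 mm, lips flaring to 30 mm wide at z = 67 mm (its top). A panel fully down has its centre at x = 0, y = 0, z = 75 mm, its thickness along x, either way round.
- station: Fixed base of the lever: grey plate 170 x 80 x 10 mm; origin on the table under its centre, z up. Cheeks at its +x end, 104 mm high, carry the hinge: axis along y at x = 50 mm, z = 85 mm. The arm points to -x. A thin index pin at x = 0, y = 24 mm ends at z = 90 mm, flush with the arm's upper face when level. Rubber bumper under the arm at x = -10 mm.
- lever (a joint): Lever angle, rad: 0 = sprung up at rest (the arm slopes up 0.35 rad towards the pad), 0.35 = level (wanted), 0.72 = bottom stop. Pressing the pad down increases it. Needs about 4 N at the pad to start, 6 N at level, 8 N near the bottom.
- lever_pad (a point): Centre of the top face of the lever's round grey plastic pad, 44 mm across, on a steel arm 16 mm wide and 10 mm thick, 110 mm from the hinge; moves with the lever. In the station's frame: at rest x = -49, z = 134 mm; level x = -60, y = 0, z = 97 mm.
- panel: The same calibration panel; origin at the middle of its bottom edge, axes as for its centre.
- hub_ring: Bystander: loose aluminium ring, 72 mm across, 18 mm high, lying flat; origin under its centre. Leave it.
- jar: Bystander: small jar, 52 mm across, 65 mm high; origin under its centre. Leave it.
- driver: Bystander: screwdriver lying at the far side of the table. Leave it.
Not all that is in view belongs to the job. What is shaped like the turntable but brown, orange or yellow is not meant.

How it is judged:
By the outcome, as a careful person would: the job done as asked, in the order asked, and still so for the second after the job is handed in, while the arm keeps its last pose, push and grip.
It also fails if it takes over 56 s, if anything falls off the work surface, if the arm or the gripper's body presses on something with over 40 N, if the wrist force passes 120 N, or if a joint passes its speed limit or range.

## Working session

There is one attempt and no reset: what is moved stays moved. The work goes in short steps, Python scripts to look and compute and a tool call to move; the robot and the scene stay as the last step left them, time stands still between calls to the robot, and variables do not carry over. Pictures are saved under pics/ and viewed, about 8 in all and at most 12, crops included, and the job is handed in when it is done.

Besides the shell and the picture viewer there is one more tool, called as name([rows], argument=value, ...), one row to a line, values as JSON. servo_tool: Moves the arm, as the interface text tells. Its arguments: {"type":"object","properties":{"rows":{"type":"array"},"force":{"type":"number"}},"required":["rows"]}

```bash
mkdir -p pics; cat > h.py <<'E'
import numpy as np, cv2
from station import sense, snapshot
def cloud(s):
    z=s["z_map"];h,w=z.shape;f=h/2/np.tan(np.radians(s["vertical_fov"])/2)
    u,v=np.meshgrid(np.arange(w),np.arange(h))
    P=np.stack([(u-s["cx"])*z/f,(v-s["cy"])*z/f,z],-1)
    T=np.array(s["cam_to_world"]);W=P@T[:3,:3].T+T[:3,3];W[z==0]=np.nan
    return W
def shot(n,tag):
    s=snapshot(n);W=cloud(s);np.savez(f"{tag}.npz",W=W,im=s["image"],T=s["cam_to_world"],fov=s["vertical_fov"],c=[s["cx"],s["cy"]])
    return s["image"],W
E
python3 - <<'E'
from h import *
for n in("top","side"):
    im,W=shot(n,n); cv2.imwrite(f"pics/{n}.png",im); T=np.load(n+".npz")["T"];print(n,T.round(3))
print(sense())
E
```

```text
top [[ 0.    -0.984  0.176  0.319]
 [-1.    -0.003 -0.015  0.05 ]
 [ 0.015 -0.176 -0.984  1.23 ]
 [ 0.     0.     0.     1.   ]]
side [[ 0.994 -0.085  0.073  0.47 ]
 [-0.111 -0.67   0.734 -0.66 ]
 [-0.014 -0.738 -0.675  0.772]
 [ 0.     0.     0.     1.   ]]
{'t': 0.1, 'q': array([ 1.04049278e+00,  5.28371854e-01,  1.43378274e+00, -3.60909476e-05,
        1.18141184e+00, -1.78492311e-01]), 'qd': array([-0.00053958, -0.0016175 , -0.00327295,  0.00035784,  0.00121931,
       -0.00071271]), 'tau': array([-2.23174461e-04, -4.43306923e+01, -1.78587466e+01, -2.22950698e-04,
        3.92807415e-03, -1.96933985e-05]), 'tcp_pos': array([0.21518424, 0.58645343, 0.40382925]), 'tool_rot': array([ 1.74993007e-01,  9.84569182e-01, -9.31350578e-04, -3.26825135e-04]), 'force': array([ 0.13155395, -0.00754445,  0.37038341]), 'ft_torque': array([-0.00749662, -0.02388766, -0.01595238]), 'finger_gap': 1.0044818035528875}
```

View pics/top.png

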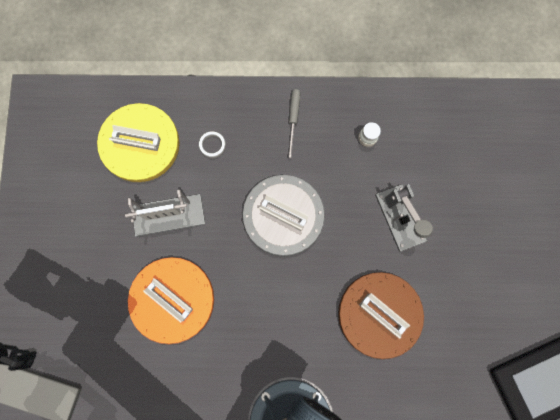

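View pics/side.png

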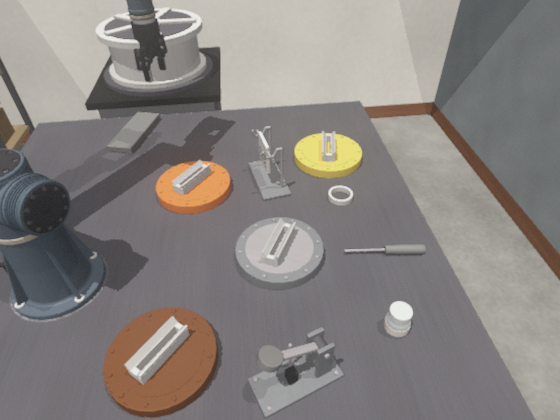

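Top view: the candidates for the turntable are grey (284,215), yellow (138,142), orange (171,299) and brown (382,315), so I choose grey. The panel hangs on the rack at (160,210). The lever station is at (403,215) with its pad at (423,228). The ring (212,144), jar (370,133) and screwdriver (293,120) are bystanders. Next is one close crop plus measurements.

```bash
python3 - <<'E'
from h import *
t=np.load("top.npz");s=np.load("side.npz")
def c(im,x,y,w,h): return cv2.resize(im[y:y+h,x:x+w],(400,300),interpolation=cv2.INTER_CUBIC)
a=np.hstack([c(t["im"],115,180,100,75),c(t["im"],234,177,100,75)])
b=np.hstack([c(s["im"],220,120,100,75),c(t["im"],355,177,100,75)])
cv2.imwrite("pics/crop.png",np.vstack([a,b]))
def rect(W,x0,y0,x1,y1,zl,zh):
    p=W[y0:y1,x0:x1].reshape(-1,3);p=p[(p[:,2]>zl)&(p[:,2]<zh)]
    r=cv2.minAreaRect(p[:,:2].astype(np.float32)*1000);return len(p),p.mean(0).round(4),r
for n,W in(("top",t["W"]),):
    print("disc",rect(W,235,165,335,265,.022,.036))
    print("holder",rect(W,235,165,335,265,.058,.075))
    print("rackbase",rect(W,115,180,215,245,.004,.016))
    print("rack high",rect(W,115,180,215,245,.10,.22))
    print("panel top",rect(W,115,180,215,245,.138,.149))
    print("st base",rect(W,365,177,445,260,.004,.016))
    print("pad",rect(W,408,215,440,245,.115,.145))
W=s["W"]
print("side disc",rect(W,230,210,330,290,.022,.036));print("holder",rect(W,230,210,330,290,.058,.075))
print("rackbase",rect(W,235,120,300,205,.004,.016));print("high",rect(W,235,120,300,205,.11,.2))
print("stbase",rect(W,240,320,350,415,.004,.016));print("pad",rect(W,255,340,290,372,.115,.145))
E
```

```text
disc (4450, array([0.5296, 0.0198, 0.0304]), ((532.7084350585938, 19.81171417236328), (215.4307098388672, 216.2480926513672), 89.12387084960938))
holder (359, array([0.5338, 0.0186, 0.0639]), ((532.763671875, 19.684635162353516), (122.94465637207031, 42.69324493408203), 63.02568817138672))
rackbase (1775, array([0.5324, 0.3279, 0.0095]), ((542.958984375, 343.5471496582031), (177.4116973876953, 272.1886291503906), 1.2791545391082764))
rack high (560, array([0.5267, 0.3336, 0.135 ]), ((531.5585327148438, 335.3072204589844), (58.0663948059082, 150.95022583007812), 10.48613166809082))
panel top (223, array([0.526 , 0.3323, 0.1447]), ((532.1609497070312, 332.0443420410156), (57.96436309814453, 128.1623992919922), 10.535788536071777))
st base (1391, array([ 0.5175, -0.2996,  0.0091]), ((529.59912109375, -315.611328125), (221.7513427734375, 230.52195739746094), 88.54939270019531))
pad (303, array([ 0.4819, -0.3178,  0.132 ]), ((486.4769592285156, -320.0058288574219), (41.94297790527344, 56.54880142211914), 87.81922149658203))
side disc (3914, array([0.5308, 0.0033, 0.0318]), ((532.3352661132812, 18.190109252929688), (218.29994201660156, 216.73805236816406), 88.53389739990234))
holder (334, array([0.5265, 0.0185, 0.0646]), ((531.2822875976562, 19.546871185302734), (125.66572570800781, 42.13210678100586), 63.38434600830078))
rackbase (1290, array([0.5347, 0.3549, 0.0099]), ((535.2545776367188, 452.11029052734375), (478.5705261230469, 228.0011749267578), 84.25442504882812))
high (359, array([0.5304, 0.3261, 0.1368]), ((530.0525512695312, 335.349853515625), (58.701637268066406, 152.40396118164062), 9.634345054626465))
stbase (2993, array([ 0.5177, -0.3119,  0.011 ]), ((530.2462768554688, -274.1444396972656), (199.4173126220703, 232.4139862060547), 83.08940887451172))
pad (638, array([ 0.4827, -0.3236,  0.1333]), ((486.7574462890625, -322.2056579589844), (57.737937927246094, 43.48045349121094), 0.6757315397262573))
```

View pics/crop.png

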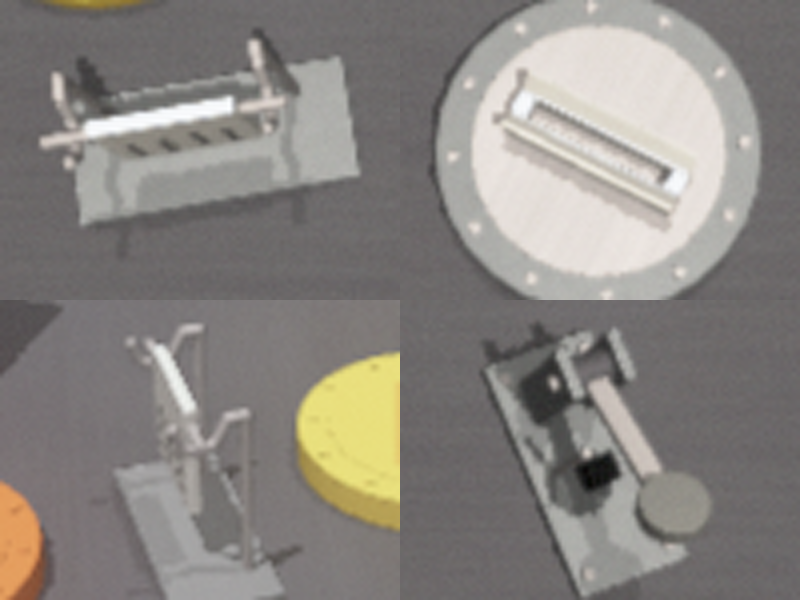

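Crops confirm the choice: the white-edged dotted panel hangs on two hooks, the grey turntable has a slot at about -27°, and the lever pad is raised. Now refining the poses.

```bash
python3 - <<'E'
from h import *
t=np.load("top.npz");s=np.load("side.npz")
def pts(n,x0,y0,x1,y1,zl,zh,bl=0,bh=256):
    d=t if n=="t" else s
    W=d["W"][y0:y1,x0:x1];g=d["im"][y0:y1,x0:x1].max(2)
    return W[(W[...,2]>zl)&(W[...,2]<zh)&(g>=bl)&(g<bh)]
def big(n,x0,y0,x1,y1,zl,zh):
    d=t if n=="t" else s
    W=d["W"][y0:y1,x0:x1];m=((W[...,2]>zl)&(W[...,2]<zh)).astype(np.uint8)
    k,l,st,_=cv2.connectedComponentsWithStats(cv2.morphologyEx(m,cv2.MORPH_OPEN,np.ones((3,3))));i=1+st[1:,4].argmax();return W[l==i]
def R(p):
    r=cv2.minAreaRect(p[:,:2].astype(np.float32)*1000);return len(p),np.round(r[0],1),np.round(r[1],1),round(r[2],1)
def line(p):
    m=p.mean(0);u,S,v=np.linalg.svd(p[:,:2]-m[:2],full_matrices=False);return len(p),m.round(4),np.degrees(np.arctan2(v[0,1],v[0,0])).round(1),(S/np.sqrt(len(p))).round(4)
for n,b in(("t",(130,195,180,225)),("s",(250,130,275,170))):
    p=pts(n,*b,.141,.15,215);print("paneltop",n,line(p),R(p))
W=t["W"]
print("table z",np.nanmedian(W[230:260,215:235,2]))
for n,b in(("t",(120,185,215,245)),("s",(235,150,300,205))): p=big(n,*b,.006,.016);print("rackbase",n,R(p),np.median(p[:,2]))
for n,b in(("t",(365,177,445,260)),("s",(240,320,350,415))): p=big(n,*b,.006,.016);print("stbase",n,R(p))
for n,b in(("t",(408,215,440,245)),("s",(250,335,295,375))): p=big(n,*b,.118,.15);print("pad",n,R(p),p.mean(0))
for n,b in(("t",(235,165,335,265)),("s",(230,210,330,290))):
  p=pts(n,*b,.025,.036);print("disc",n,R(p)); p=big(n,*b,.045,.075);print("hold",n,R(p))
  c=np.array([.532,.0195]);p=pts(n,*b,.06,.075);a=np.radians(-27);ax=np.array([np.cos(a),np.sin(a)]);q=(p[:,:2]-c);u=q@ax;v=q@[-ax[1],ax[0]]
  k=abs(v)<.04
  for sg in(-1,1):
    kk=k&(u*sg>0);print("lip",sg,np.median(u[kk]),np.polyfit(v[kk],u[kk],1))
E
```

```text
paneltop t (132, array([0.5231, 0.3346, 0.1457]), np.float64(-79.8), array([0.026 , 0.0026])) (132, array([523.3, 334.1]), array([ 9.6, 88.5]), 9.8)
paneltop s (39, array([0.5209, 0.3297, 0.1474]), np.float64(-79.7), array([0.0248, 0.0019])) (39, array([520.7, 331. ]), array([ 6.4, 84.2]), 10.9)
table z -2.2307347675276645e-05
rackbase t (1170, array([533.9, 332.2]), array([ 85.7, 190. ]), 10.5) 0.010153854558616504
rackbase s (917, array([531.9, 332.1]), array([ 84.4, 196. ]), 10.3) 0.011823944417185706
stbase t (553, array([ 489.9, -316.5]), array([86.7, 79.7]), 21.1)
stbase s (2664, array([ 528.6, -303.7]), array([170.1,  80.2]), 20.4)
pad t (273, array([ 479.7, -319.8]), array([41.8, 42.7]), 85.5) [ 0.47917513 -0.31886291  0.13359833]
pad s (586, array([ 480.4, -322. ]), array([45.2, 46. ]), 69.0) [ 0.48035008 -0.32472043  0.13469955]
disc t (4382, array([532.7,  19.8]), array([215.4, 216.2]), 89.3)
hold t (581, array([532.8,  19.7]), array([122.9,  42.7]), 63.0)
lip -1 -0.017129249260363494 [ 0.00426789 -0.01672381]
lip 1 0.016992101895592318 [0.00486129 0.0168792 ]
disc s (3851, array([532.3,  18.2]), array([218.3, 216.7]), 88.5)
hold s (647, array([531.3,  19.6]), array([126.9,  42.1]), 63.4)
lip -1 -0.016315746699889427 [ 0.0086304  -0.01632638]
lip 1 0.01711381839924214 [-0.00183984  0.0166133 ]
```

```bash
cat >> h.py <<'E'
from scipy.spatial.transform import Rotation as Ro
def go(x,y,z,yaw):
    s=sense();R=Ro.from_quat(s["tool_rot"]);M=R.as_matrix()
    d=R.inv().apply(np.array([x,y,z])-s["tcp_pos"])*1000
    cur=np.degrees(np.arctan2(M[1,1],M[0,1]));t=-((yaw-cur+90)%180-90)
    print("shift",d.round(1),"turn",round(t,1),"| yaw",cur.round(1),"tilt",M[:,2].round(4),"q",s["q"].round(2),"F",s["force"].round(1),"gap",round(s["finger_gap"],3),"t",round(s["t"],2))
E
python3 -c "
from h import *
go(.523,.334,.37,10.2)"
```

```text
shift [-376.  -130.9   34. ] turn 59.6 | yaw 69.8 tilt [-0.001  -0.0017 -1.    ] q [ 1.04  0.53  1.43 -0.    1.18 -0.18] F [ 0.1 -0.   0.4] gap 1.004 t 0.1
```

servo_tool([
  [[-47, -16, 4], 7.5, 1],
  [[-94, -33, 8], 15, 1],
  [[-141, -49, 13], 22.5, 1],
  [[-188, -65, 17], 30, 1],
  [[-235, -82, 21], 37.5, 1],
  [[-282, -98, 26], 45, 1],
  [[-329, -115, 30], 52.5, 1],
  [[-376, -131, 34], 59.6, 1],
])

```text
t: 0.9
tcp_pos: [0.5241, 0.3322, 0.3693]
tool_rot: [0.643, 0.766, -0.001, -0.0]
force: [-0.2, 0.3, 0.7]
finger_gap: 0.998
```

```bash
python3 -c "
from h import *
go(.523,.334,.37,10.2);go(.523,.334,.290,10.2)"
```

```text
shift [ 1.9 -0.8 -0.7] turn -0.3 | yaw 9.9 tilt [-0.0021 -0.002  -1.    ] q [ 0.39  0.56  1.48 -0.    1.1   0.21] F [-0.2  0.3  0.7] gap 0.998 t 0.9
shift [ 2.1 -0.6 79.3] turn -0.3 | yaw 9.9 tilt [-0.0021 -0.002  -1.    ] q [ 0.39  0.56  1.48 -0.    1.1   0.21] F [-0.2  0.3  0.7] gap 0.998 t 0.9
```

servo_tool([
  [[2, -0.6, 0], 0, 1],
  [[2, -0.6, 25], -0.3, 1],
  [[2, -0.6, 50], -0.3, 1],
  [[2, -0.6, 70], -0.3, 0.5],
  [[2, -0.6, 79], -0.3, 0],
  [[2, -0.6, 79], -0.3, -0.4],
  [[2, -0.6, 79], -0.3, -0.4],
  [[2, -0.6, 79], -0.3, -0.4],
], force=50)

```text
t: 1.7
tcp_pos: [0.5233, 0.3343, 0.2916]
tool_rot: [0.641, 0.767, -0.0, 0.0]
force: [0.4, 0.1, -0.4]
finger_gap: 0.3
```

```bash
python3 - <<'E'
from h import *
go(.523,.334,.290,10.2)
a,W=shot("side","s2");b,_=shot("top","t2")
f=lambda im,x,y:cv2.resize(im[y:y+100,x:x+100],(400,400),interpolation=cv2.INTER_CUBIC)
cv2.imwrite("pics/g1.png",np.hstack([f(a,220,100),f(b,110,160)]))
E
```

```text
shift [-0.3 -0.4  1.6] turn 0.1 | yaw 10.3 tilt [ 1.e-04 -1.e-03 -1.e+00] q [ 0.39  0.66  1.54 -0.    0.94  0.21] F [ 0.4  0.1 -0.4] gap 0.3 t 1.7
```

View pics/g1.png

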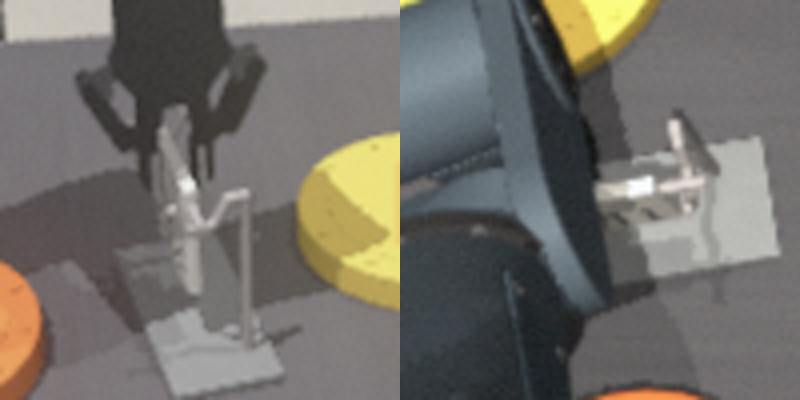

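The picture shows fingers straddling the panel's top edge (side crop (185,180)), centred. Closing.

servo_tool([
  [[0, 0, 1.5], 0, -0.7],
  [[0, 0, 1.5], 0, -0.8],
  [[0, 0, 1.5], 0, -1],
  [[0, 0, 1.5], 0, -1],
  [[0, 0, 1.5], 0, -1],
  [[0, 0, 1.5], 0, -1],
], force=60)

```text
t: 2.4
tcp_pos: [0.5226, 0.3342, 0.2908]
tool_rot: [0.641, 0.767, -0.001, -0.0]
force: [-2.7, -0.2, 5.5]
finger_gap: 0.108
```

```bash
python3 -c "
from h import *
go(.523,.334,.36,10.2)"
```

```text
shift [ -0.3   0.2 -69.2] turn 0.1 | yaw 10.3 tilt [-0.0014 -0.0013 -1.    ] q [ 0.39  0.66  1.54 -0.    0.94  0.21] F [-2.7 -0.2  5.5] gap 0.108 t 2.4
```

servo_tool([
  [[0, 0, -8], 0, -1],
  [[0, 0, -20], 0, -1],
  [[0, 0, -35], 0, -1],
  [[0, 0, -55], 0, -1],
  [[0, 0, -80], 0, -1],
  [[0, 0, -90], 0, -1],
  [[0, 0, -90], 0, -1],
])

```text
t: 3.1
tcp_pos: [0.5233, 0.3345, 0.3831]
tool_rot: [0.641, 0.767, 0.001, 0.001]
force: [-0.3, -0.9, -1.7]
finger_gap: 0.102
```

```bash
python3 - <<'E'
from h import *
go(.532,.0197,.36,-27.1)
a,W=shot("side","s3")
p=W[90:200,230:310]
f=lambda im,x,y:cv2.resize(im[y:y+120,x:x+120],(480,480),interpolation=cv2.INTER_CUBIC)
cv2.imwrite("pics/g2.png",f(a,215,80))
E
```

```text
shift [-311.3  -47.6   22.9] turn 37.4 | yaw 10.3 tilt [ 3.4e-03  6.0e-04 -1.0e+00] q [ 0.39  0.55  1.47 -0.    1.13  0.21] F [-0.3 -0.9 -1.7] gap 0.102 t 3.1
```

View pics/g2.png

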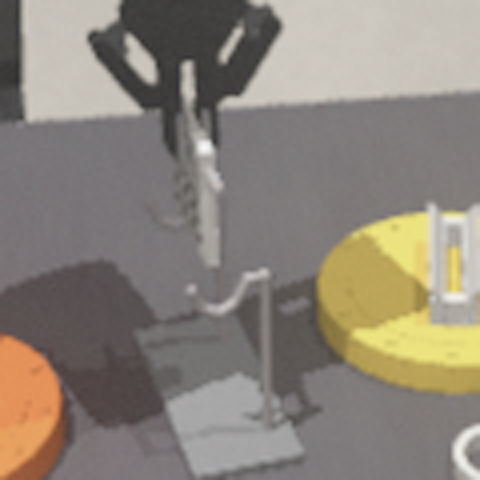

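Panel held, clear of the hooks (crop (205,190)). Moving it over the grey holder.

servo_tool([
  [[-20, -3, 0], 2, -1],
  [[-60, -9, 0], 7, -1],
  [[-105, -16, 0], 13, -1],
  [[-150, -23, 0], 18, -1],
  [[-195, -30, 0], 23, -1],
  [[-240, -37, 0], 29, -1],
  [[-280, -43, 0], 34, -1],
  [[-311, -47.6, 0], 37.4, -1],
])

```text
t: 3.95
tcp_pos: [0.5308, 0.0174, 0.3803]
tool_rot: [0.854, 0.52, -0.001, -0.0]
force: [1.4, 0.1, -1.8]
finger_gap: 0.108
```

servo_tool([
  [[0, 0, 0], 0, -1],
  [[0, 0, 0], 0, -1],
])

```text
t: 4.15
tcp_pos: [0.5304, 0.0167, 0.379]
tool_rot: [0.855, 0.519, -0.002, -0.002]
force: [0.3, 0.4, -2.3]
finger_gap: 0.103
```

```bash
python3 - <<'E'
from h import *
go(.532,.0197,.383,-27.1)
a,W=shot("side","s4");b,Wt=shot("top","t4")
f=lambda im,x,y:cv2.resize(im[y:y+140,x:x+140],(400,400),interpolation=cv2.INTER_CUBIC)
cv2.imwrite("pics/g3.png",np.hstack([f(a,210,150),f(b,214,145)]))
# panel face seen from side camera: points near holder, z .15-.21
c=np.array([.532,.0197]);an=np.radians(-27.1);ax=np.array([np.cos(an),np.sin(an)]);ay=np.array([-ax[1],ax[0]])
g=a.max(2)
q=W[...,:2]-c;u=q@ax;v=q@ay;z=W[...,2]
m=(abs(u)<.03)&(abs(v)<.08)&(z>.142)&(z<.205)
print(m.sum(),"u",np.percentile(u[m],[1,10,50,90,99]).round(4),"v",np.percentile(v[m],[0,1,50,99,100]).round(4),"z",z[m].min(),z[m].max())
for lo in np.arange(.145,.205,.01):
    k=m&(z>lo)&(z<lo+.01)&(abs(v)<.044); print(lo.round(3),k.sum(),np.median(u[k]).round(4),v[k].min().round(4),v[k].max().round(4))
k=m&(abs(v)<.044);A=np.c_[v[k],z[k]-.17,np.ones(k.sum())];print("u fit [v,z,1]",np.linalg.lstsq(A,u[k],rcond=None)[0])
E
```

```text
shift [ 3.4  0.  -4. ] turn -0.4 | yaw -27.5 tilt [-5.5e-03  4.0e-04 -1.0e+00] q [-0.18  0.44  1.69 -0.    1.02  0.3 ] F [ 0.3  0.4 -2.3] gap 0.103 t 4.15
342 u [-0.0058 -0.0016  0.0034  0.0041  0.0047] v [-0.0502 -0.0499 -0.0229  0.0397  0.0413] z 0.14582041090384978 0.20495512040113706
0.145 38 0.0034 -0.0439 0.0396
0.155 42 0.0035 -0.044 0.038
0.165 50 0.0036 -0.0424 0.0413
0.175 51 0.0036 -0.0421 0.0398
0.185 39 0.0036 -0.0412 0.04
0.195 30 0.0035 -0.0437 0.0398
u fit [v,z,1] [0.00601924 0.00459777 0.00357839]
```

View pics/g3.png

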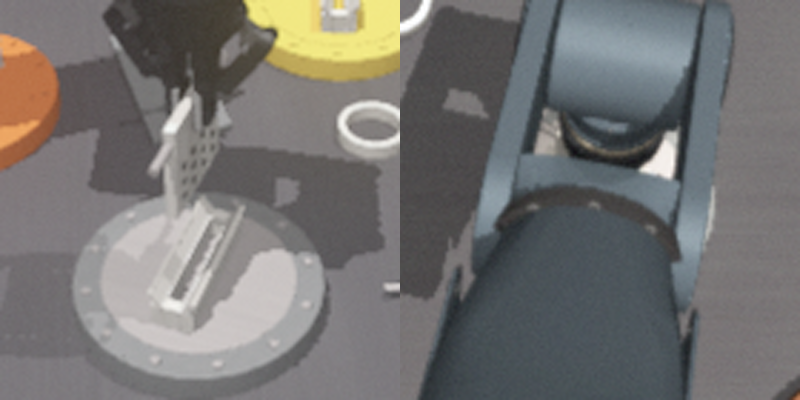

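The panel hangs vertical over the grey holder's slot (side crop: panel (185,150), slot (195,260)). It is about 4 mm short along the slot and about 1 mm off across it. Correcting and going down to just above the lips.

servo_tool([
  [[4, 0.8, 0], -0.4, -1],
  [[4, 0.8, 20], -0.4, -1],
  [[4, 0.8, 40], -0.4, -1],
  [[4, 0.8, 60], -0.4, -1],
  [[4, 0.8, 70], -0.4, -1],
  [[4, 0.8, 70], -0.4, -1],
  [[4, 0.8, 70], -0.4, -1],
])

```text
t: 4.95
tcp_pos: [0.533, 0.022, 0.3098]
tool_rot: [0.852, 0.523, -0.002, -0.001]
force: [0.3, 0.2, -2.2]
finger_gap: 0.102
```

```bash
cat >> h.py <<'E'
def panel(zl,zh):
    a,W=shot("side","sp")
    c=np.array([.5317,.0197]);an=np.radians(-27.0);ax=np.array([np.cos(an),np.sin(an)]);ay=np.array([-ax[1],ax[0]])
    q=W[...,:2]-c;u=q@ax;v=q@ay;z=W[...,2]
    m=(abs(u)<.012)&(abs(v)<.06)&(z>zl)&(z<zh)
    for lo in np.arange(zl,zh-.005,.01):
        k=m&(z>lo)&(z<lo+.01);print(lo.round(3),k.sum(),np.median(u[k]).round(4),v[k].min().round(4),v[k].max().round(4))
    k=m&(abs(v)<.044);A=np.c_[v[k],z[k],np.ones(k.sum())];print("u fit [v,z,1]",np.linalg.lstsq(A,u[k],rcond=None)[0].round(4))
    return a,W
E
python3 -c "
from h import *
go(.532,.0197,.305,-27.1);panel(.075,.125);go(.532,.0197,.305,-27.1)"
```

```text
shift [-2.5  0.2  4.8] turn 0.2 | yaw -26.9 tilt [-3.8e-03  2.0e-04 -1.0e+00] q [-0.17  0.54  1.75 -0.    0.85  0.3 ] F [ 0.3  0.2 -2.2] gap 0.102 t 4.95
0.075 37 0.0039 -0.044 0.0469
0.085 49 0.004 -0.0433 0.0457
0.095 52 0.004 -0.0438 0.0468
0.105 55 0.0041 -0.0441 0.0454
0.115 37 0.0042 -0.0432 0.0187
u fit [v,z,1] [0.0411 0.0138 0.0023]
shift [-2.4 -0.   5.2] turn 0.2 | yaw -26.9 tilt [-0.0028  0.     -1.    ] q [-0.17  0.54  1.75 -0.    0.85  0.3 ] F [-0.3 -0.4 -2.1] gap 0.103 t 5.0
```

servo_tool([
  [[-1, 0.6, 0], 0, -1],
  [[-1, 0.6, 7], 0, -1],
  [[-1, 0.6, 14], 0, -1],
  [[-1, 0.6, 20], 0, -1],
  [[-1, 0.6, 25], 0, -1],
  [[-1, 0.6, 25], 0, -1],
])

```text
t: 5.6
tcp_pos: [0.5328, 0.0206, 0.2842]
tool_rot: [0.852, 0.523, -0.002, -0.001]
force: [-0.1, 0.2, -0.8]
finger_gap: 0.104
```

```bash
python3 -c "
from h import *
go(.532,.0197,.265,-27.1);panel(.075,.105)"
```

```text
shift [-1.1 -0.2 19.2] turn 0.2 | yaw -26.9 tilt [-4.9e-03  4.0e-04 -1.0e+00] q [-0.17  0.58  1.77 -0.    0.79  0.3 ] F [-0.1  0.2 -0.8] gap 0.104 t 5.6
0.075 54 0.0044 -0.0449 0.0454
0.085 41 0.0043 -0.0457 0.0423
0.095 38 0.0044 -0.0449 0.0078
u fit [v,z,1] [0.0366 0.0219 0.0024]
```

servo_tool([
  [[0, 0, 4], 0, -1],
  [[0, 0, 8], 0, -1],
  [[0, 0, 12], 0, -1],
  [[0, 0, 16], 0, -1],
  [[0, 0, 18], 0, -1],
  [[0, 0, 18], 0, -1],
])

```text
t: 6.25
tcp_pos: [0.5328, 0.0206, 0.2662]
tool_rot: [0.852, 0.523, -0.002, -0.001]
force: [-0.3, 0.1, -1.5]
finger_gap: 0.106
```

```bash
python3 -c "
from h import *
go(.532,.0197,.265,-27.1)"
```

```text
shift [-1.2 -0.3  1.2] turn 0.2 | yaw -26.9 tilt [-4.9e-03  4.0e-04 -1.0e+00] q [-0.17  0.62  1.78 -0.    0.75  0.3 ] F [-0.3  0.1 -1.5] gap 0.106 t 6.25
```

servo_tool([
  [[0, 0, 1], 0, -1],
  [[0, 0, 1.5], 0, -1],
  [[0, 0, 2], 0, -1],
  [[0, 0, 2], 0, -1],
])

```text
t: 6.65
tcp_pos: [0.5329, 0.0206, 0.2652]
tool_rot: [0.852, 0.523, -0.002, -0.001]
force: [-2.0, -0.5, 5.3]
finger_gap: 0.104
```

Floor contact felt, at the expected height. Releasing.

servo_tool([
  [[0, 0, 0], 0, -0.6],
  [[0, 0, 0], 0, -0.4],
  [[0, 0, 0], 0, 0],
  [[0, 0, 0], 0, 0.2],
  [[0, 0, 0], 0, 0.2],
])

```text
t: 7.15
tcp_pos: [0.5329, 0.0206, 0.2651]
tool_rot: [0.852, 0.523, -0.002, -0.001]
force: [0.7, 0.0, -0.6]
finger_gap: 0.603
```

servo_tool([
  [[0, 0, -5], 0, 0.2],
  [[0, 0, -20], 0, 0.2],
  [[0, 0, -50], 0, 0.2],
  [[0, 0, -90], 0, 0],
  [[0, 0, -110], 0, -0.5],
  [[0, 0, -110], 0, -1],
])

```text
t: 7.75
tcp_pos: [0.5343, 0.0205, 0.3786]
tool_rot: [0.852, 0.523, 0.001, 0.001]
force: [0.1, -0.1, 0.4]
finger_gap: 0.168
```

```bash
python3 - <<'E'
from h import *
a,W=panel(.075,.125)
go(.4738,-.3241,.37,110.4);go(.4738,-.3241,.37,20.4)
f=lambda im,x,y:cv2.resize(im[y:y+120,x:x+120],(480,480),interpolation=cv2.INTER_CUBIC)
cv2.imwrite("pics/g4.png",f(a,220,180))
E
```

```text
0.075 51 0.0044 -0.0454 0.0439
0.085 53 0.0044 -0.0465 0.0441
0.095 44 0.0044 -0.0447 0.0452
0.105 73 0.0039 -0.0587 0.0589
0.115 147 0.0011 -0.0444 0.0457
u fit [v,z,1] [ 0.0136 -0.0923  0.0124]
shift [-334.4  102.6    6.9] turn 42.7 | yaw -26.9 tilt [-3.e-04 -5.e-04 -1.e+00] q [-0.17  0.44  1.69 -0.    1.01  0.3 ] F [-0.6  1.1 -1.3] gap 0.079 t 7.8
shift [-334.4  102.6    6.9] turn -47.3 | yaw -26.9 tilt [-3.e-04 -5.e-04 -1.e+00] q [-0.17  0.44  1.69 -0.    1.01  0.3 ] F [-0.6  1.1 -1.3] gap 0.079 t 7.8
```

View pics/g4.png

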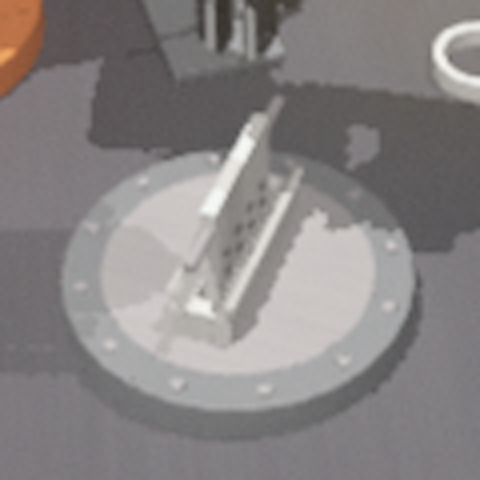

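Panel stands upright in the slot, released (crop (240,190)); faces are vertical, ±45 mm centred. Now the lever.

servo_tool([
  [[-30, 9, 0], 5, -1],
  [[-76, 23, 0], 11, -1],
  [[-122, 37, 1], 17, -1],
  [[-168, 51, 2], 23, -1],
  [[-214, 66, 3], 29, -1],
  [[-260, 80, 4], 35, -1],
  [[-300, 92, 5], 40, -1],
  [[-334, 102.6, 7], 42.7, -1],
], force=60)

```text
t: 8.6
tcp_pos: [0.4728, -0.3258, 0.368]
tool_rot: [0.985, 0.175, -0.001, -0.001]
force: [0.4, 0.2, -0.3]
finger_gap: -0.001
```

servo_tool([
  [[0, 0, 0], 0, -1],
  [[0, 0, 0], 0, -1],
])

```text
t: 8.8
tcp_pos: [0.4719, -0.3263, 0.366]
tool_rot: [0.985, 0.174, -0.002, -0.003]
force: [-0.0, -0.3, 0.1]
finger_gap: 0.002
```

```bash
cat >> h.py <<'E'
c0=np.array([.5286,-.3037]);an=np.radians(20.4);SX=np.array([np.cos(an),np.sin(an)]);SY=np.array([-SX[1],SX[0]])
def lever(n="side"):
    im,W=shot(n,"lv");q=W[...,:2]-c0;u=q@SX;v=q@SY;z=W[...,2]
    m=(abs(v)<.006)&(u>-.035)&(u<.04)&(z>.075)&(z<.145)
    if m.sum()>8:
        k=m
        for _ in range(6):
            p=np.polyfit(u[k],z[k],1);r=z-np.polyval(p,u);k=m&(abs(r)<.003)
        print("arm pts",k.sum(),"slope(deg up to pad)",np.degrees(np.arctan(-p[0])).round(2),"z at u=0",p[1].round(4),"-> lever",(.35+np.arctan(p[0])).round(3))
    m=(np.hypot(u+.055,v)<.03)&(z>.06)&(z<.15);print("pad pts",m.sum(),"z med",np.median(z[m]).round(4))
    return im,W
E
python3 -c "
from h import *
im,W=lever();lever('top');
z=W[...,2];q=W[...,:2]-[.532,.0197];m=(np.hypot(q[...,0],q[...,1])<.05)&(z>.08);print('panel top',np.percentile(z[m],[95,99]))
go(.4738,-.3241,.32,110.4)"
```

```text
arm pts 219 slope(deg up to pad) 20.25 z at u=0 0.1104 -> lever -0.003
pad pts 571 z med 0.1353
arm pts 103 slope(deg up to pad) 20.75 z at u=0 0.1089 -> lever -0.012
pad pts 44 z med 0.1291
panel top [0.11074241 0.11265714]
shift [ 1.5  0.2 46.8] turn -0.2 | yaw -69.8 tilt [-0.0046  0.0044 -1.    ] q [-0.8   0.51  1.6  -0.    1.04  0.42] F [ 0.6 -0.1 -0.8] gap -0.006 t 8.9
```

```bash
python3 - <<'E'
from h import *
a,W=panel(.075,.135)
z=W[...,2];q=W[...,:2]-[.532,.0197];m=(np.hypot(q[...,0],q[...,1])<.06)&(z>.105);print(m.sum(),np.percentile(z[m],[5,25,50,75,99]))
b,Wt=shot("top","tt");z=Wt[...,2];q=Wt[...,:2]-[.532,.0197];m=(np.hypot(q[...,0],q[...,1])<.06)&(z>.1)&(z<.2);p=Wt[m];print(m.sum(),np.median(p,0),cv2.minAreaRect(p[:,:2].astype(np.float32)*1000))
f=lambda im,x,y:cv2.resize(im[y:y+150,x:x+150],(400,400),interpolation=cv2.INTER_CUBIC)
cv2.imwrite("pics/g5.png",np.hstack([f(a,205,170),f(a,215,270)]))
E
```

```text
0.075 2 0.0044 0.0425 0.0453
0.085 3 0.0043 0.0439 0.0451
0.095 4 0.0045 0.0374 0.0446
0.105 5 0.0047 0.0362 0.0438
  return _methods._mean(a, axis=axis, dtype=dtype,
  ret = ret.dtype.type(ret / rcount)
Traceback (most recent call last):
  File "h.py", line 24, in panel
    k=m&(z>lo)&(z<lo+.01);print(lo.round(3),k.sum(),np.median(u[k]).round(4),v[k].min().round(4),v[k].max().round(4))
                                                                             ~~~~~~~~^^
ValueError: zero-size array to reduction operation minimum which has no identity
```

```bash
python3 - <<'E'
from h import *
b,Wt=shot("top","tt");z=Wt[...,2];q=Wt[...,:2]-[.532,.0197];m=(np.hypot(q[...,0],q[...,1])<.06)&(z>.1)&(z<.2)
p=Wt[m&(b.max(2)>200)];print(len(p),np.median(p,0),np.percentile(p[:,2],[50,90,99]),cv2.minAreaRect(p[:,:2].astype(np.float32)*1000))
a,W=shot("side","ss")
f=lambda im,x,y:cv2.resize(im[y:y+120,x:x+120],(400,400),interpolation=cv2.INTER_CUBIC)
cv2.imwrite("pics/g5.png",np.hstack([f(b,224,155),f(a,225,290)]))
E
```

```text
110 [0.53313602 0.01960877 0.11976208] [0.11976208 0.12275385 0.12460148] ((532.6605834960938, 20.228256225585938), (86.93311309814453, 7.940169811248779), 63.325565338134766)
```

View pics/g5.png

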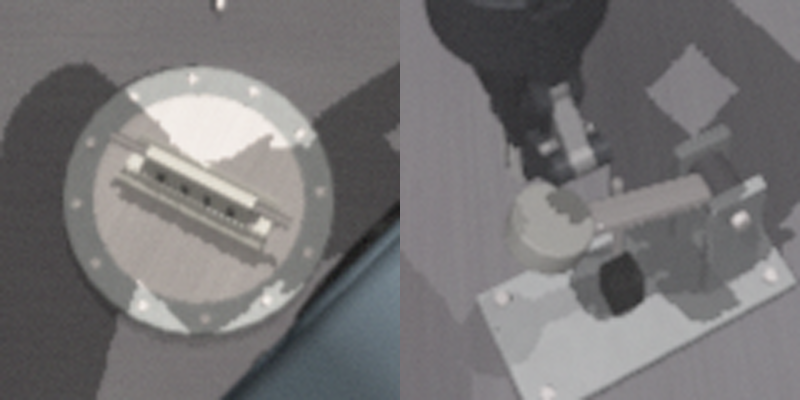

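Panel top is at 0.1198 m (0.120 expected), so it is fully down. The left crop shows it in the slot; the right shows the lever up with the gripper above the pad. Descending towards the pad.

servo_tool([
  [[1.5, 0.2, 0], -0.2, -1],
  [[1.5, 0.2, 18], -0.2, -1],
  [[1.5, 0.2, 34], -0.2, -1],
  [[1.5, 0.2, 44], -0.2, -1],
  [[1.5, 0.2, 46], -0.2, -1],
  [[1.5, 0.2, 46], -0.2, -1],
])

```text
t: 9.65
tcp_pos: [0.4746, -0.3237, 0.3218]
tool_rot: [0.984, 0.178, -0.001, -0.002]
force: [0.4, -0.1, 0.5]
finger_gap: -0.002
```

```bash
python3 -c "
from h import *
lever();go(.4738,-.3241,.311,110.4)"
```

```text
arm pts 180 slope(deg up to pad) 20.16 z at u=0 0.1104 -> lever -0.002
pad pts 292 z med 0.1354
shift [-0.9 -0.1 11.2] turn 0.1 | yaw -69.5 tilt [-0.0025  0.0018 -1.    ] q [-0.79  0.57  1.64 -0.    0.94  0.42] F [-0.4 -0.2 -0.7] gap -0.003 t 9.7
```

servo_tool([
  [[-0.5, 0, 5], 0, -1],
  [[-0.5, 0, 10], 0, -1],
  [[-0.5, 0, 15], 0, -1],
  [[-0.5, 0, 20], 0, -1],
  [[-0.5, 0, 25], 0, -1],
  [[-0.5, 0, 28], 0, -1],
  [[-0.5, 0, 28], 0, -1],
])

```text
t: 10.4
tcp_pos: [0.4741, -0.3242, 0.2939]
tool_rot: [0.984, 0.178, -0.001, -0.001]
force: [-1.9, -1.1, 5.2]
finger_gap: 0.0
```

```bash
python3 -c "
from h import *
lever();go(.4738,-.3241,.270,110.4)"
```

```text
arm pts 203 slope(deg up to pad) 11.45 z at u=0 0.1019 -> lever 0.15
pad pts 283 z med 0.1214
shift [-0.2 -0.2 24.1] turn 0.1 | yaw -69.5 tilt [-0.0027  0.0017 -1.    ] q [-0.79  0.61  1.66 -0.    0.88  0.42] F [-2.2 -1.7  4.1] gap 0.001 t 10.45
```

servo_tool([
  [[0, 0, 4], 0, -1],
  [[0, 0, 8], 0, -1],
  [[0, 0, 12], 0, -1],
  [[0, 0, 16], 0, -1],
  [[0, 0, 18], 0, -1],
  [[0, 0, 18], 0, -1],
  [[0, 0, 18], 0, -1],
])

```text
t: 11.15
tcp_pos: [0.4738, -0.3243, 0.2763]
tool_rot: [0.984, 0.178, -0.002, -0.001]
force: [-4.3, -2.3, 4.7]
finger_gap: -0.005
```

```bash
python3 -c "
from h import *
lever();lever();go(.4738,-.3241,.270,110.4)"
```

```text
arm pts 222 slope(deg up to pad) 3.01 z at u=0 0.0942 -> lever 0.297
pad pts 307 z med 0.1044
arm pts 219 slope(deg up to pad) 3.07 z at u=0 0.0943 -> lever 0.296
pad pts 304 z med 0.1042
shift [ 0.1 -0.1  6.3] turn 0.1 | yaw -69.5 tilt [-0.0036  0.0016 -1.    ] q [-0.79  0.64  1.67 -0.    0.84  0.42] F [-3.8 -2.2  4.8] gap -0.0 t 11.25
```

servo_tool([
  [[0, 0, 2], 0, -1],
  [[0, 0, 4], 0, -1],
  [[0, 0, 5.8], 0, -1],
  [[0, 0, 5.8], 0, -1],
  [[0, 0, 5.8], 0, -1],
])

```text
t: 11.75
tcp_pos: [0.4734, -0.3245, 0.2708]
tool_rot: [0.984, 0.178, -0.002, -0.001]
force: [-4.5, -2.8, 6.7]
finger_gap: -0.002
```

```bash
python3 -c "
from h import *
lever();a,_=lever();lever('top');go(.4738,-.3241,.270,110.4)
cv2.imwrite('pics/g6.png',cv2.resize(a[270:420,220:370],(600,600),interpolation=cv2.INTER_CUBIC))"
```

```text
arm pts 231 slope(deg up to pad) 0.1 z at u=0 0.0918 -> lever 0.348
pad pts 313 z med 0.0986
arm pts 238 slope(deg up to pad) 0.4 z at u=0 0.0918 -> lever 0.343
pad pts 309 z med 0.0989
pad pts 0 z med nan
shift [ 0.5 -0.2  0.9] turn 0.1 | yaw -69.5 tilt [-0.0046  0.0013 -1.    ] q [-0.79  0.65  1.67 -0.    0.83  0.42] F [-4.8 -1.9  6.1] gap 0.002 t 11.9
  return _methods._mean(a, axis=axis, dtype=dtype,
  ret = ret.dtype.type(ret / rcount)
```

View pics/g6.png

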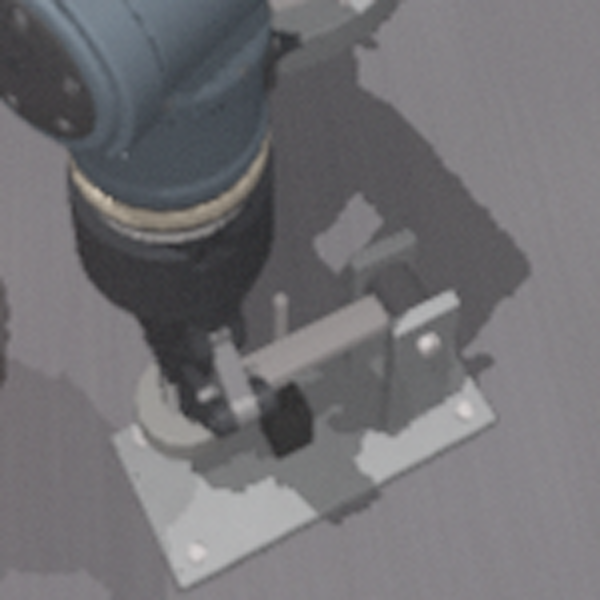

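The fingertips hold the pad (190,400) down, the arm (320,335) is level with the index pin (281,300). Both readings fit within 0.4°. Handing in.

```bash
python3 -c "
from station import sign_off
sign_off()"
```

```text
the job is handed in; nothing more can be done
```

The panel is off its hooks and standing fully down in the grey turntable's slot, released. The lever is held level with the closed fingertips, and I handed in at about 12 s of robot time.

- **Panel:** after release its top edge measured 0.1198 m (0.120 m expected). It was upright and centred to about 1 mm. I could check this only from the top camera once the arm moved to the lever, because the arm then blocked the side view.
- **Lever:** two side-camera readings gave 0.348 and 0.343 rad (0.35 wanted). The arm's upper face came out at 90 mm after allowing for that camera reading about 1.7 mm high. The push was about 6 N upward, plus about 5 N sideways. The lever was lowered in steps and never went past level.
- **Not confirmed:** the top camera could not see the lever at the end because the arm was in the way. I did not re-measure the hub ring, jar and screwdriver; the arm made no contact with them.

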